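# Put away objectives and chip boxes after inspection

## Robot

A 6-joint arm with a two-finger parallel gripper is mounted at the origin on the work surface. World frame = base frame: x ahead of the robot, y to its left, z up, the work surface at z = 0. Lengths are in m, angles in degrees, forces in N, time in s.
With the tool pointing down it reaches from about 0.325 to 0.85 m from the base axis. Payload 15.5 kg.
Tool frame: the origin (TCP) lies at the very end of the fingers, on their centre line; the grasp point (between the pads) lies arm.grip_depth behind it (arm.grip_depth is the distance from the TCP to the grasp point, in m); z points along the fingers, y is the line along which they close (so a half turn about z gives the same grasp; the last joint's range is limited). The gripper opens to 91 mm and grips with 3 to 60 N. Pads are 32 mm wide; open, the fingers measure 118 mm over their backs; the gripper's body (76 mm by 178 mm) begins 60 mm behind the grasp point.
Start: joints at [-75.201, 28.281, 77.091, -0, 74.628, -5.472], TCP at [0.217, -0.586, 0.214] pointing down, gripper open.
Joint ranges: [-166.48, 166.48], [-47.26, 123.95], [12.59, 153.08], [-70.14, 250.14], [6.76, 159.57], [-176.63, 176.63]. Speed limits (degrees/s): [108.29, 108.29, 147.25, 172.46, 172.46, 172.46].

## Interface

Orientations are given as a 3x3 rotation matrix whose columns are the frame's x, y, z axes.
In Python, from rig import arm gives the robot as it stands. Calls block until the motion is done:
- arm.move_to(position, orientation): joint-space move of the TCP to a pose.
- arm.move_l(position, orientation=None, feed=0.15): straight line of the TCP; orientation=None keeps the orientation; feed is the mean speed in m/s.
- arm.move_joints(angles): joint-space move.
- arm.grip(opening): finger opening in m; the grip force is fixed at half the most; returns when the fingers have stopped.
- arm.sleep(seconds).
- arm.solve_ik(position, orientation): joint angles nearest the present ones, or None.
- arm.snapshot(name): name is "side" or "top"; returns the picture (420x560x3 uint8, red, green, blue); there is no depth.
- arm.get_calibration(name): a dict with "intrinsics" (3x3 intrinsics, pixels), "k1" (the pictures are not rectified: a ray, as slopes to the right and down, at radius r is drawn at 1 + k1 r^2 times it, then the intrinsics apply), "cam_to_world" (4x4, takes a point from camera to world coordinates). Camera axes: x right, y down, z forward; pixel columns grow to the right and rows downward; lengths in m; the calibration is good to about 2 mm. A picture is of the moment at which its call begins. get_calibration takes no time and is no camera call.
A pose or a line that the arm cannot do raises arm.Unreachable and nothing moves.
- arm.sign_off(): hands the job in; it is judged then, once.
Readings, each from a call of its own:
- arm.current_t(): time.
- arm.current_joint_positions(): joint angles.
- arm.current_dq(): joint speeds.
- arm.current_tau(): joint torques, N m.
- arm.current_ee_pos(): TCP position.
- arm.current_tool_rot(): TCP orientation.
- arm.current_force(): force on the tool from outside, world axes, zero at the start.
- arm.current_torque(): the same for the moment, N m.
- arm.current_width(): finger opening in m.
- arm.current_grasp_force(): force on a finger pad.
Only numpy, scipy, OpenCV 4.12 (cv2) and the standard library are available. Lean on these libraries where they do the work, as an engineer would, in place of code of your own. Each camera call takes 0.05 s, during which the arm holds its last target. There are 200 camera calls.

## Task

Tidy up after the microscope session: put the two objectives in the black tray, the two blue-lidded chip boxes in the blue tray and the orange-lidded chip box in the orange tray, one thing to a bay, each flat on the tray floor with objectives upright and lids up. Set everything down gently without dropping it, never let an objective tip over, and leave the solvent bottle and the glass dish where they stand.

Things in the scene. Friction and masses are not known exactly. Their poses are not given: they have to be found in the camera images.
- black_tray: Shallow black tray for objectives. Fixed, 100 mm (x) by 150 mm (y); rim 12 mm and floor top 4 mm above the bench, walls 4 mm. Origin: centre of its underside; at yaw 0 its x, y are the world's. A 4 mm wide, 12 mm high white divider along x makes two bays, each 92 (x) by 69 mm (y) inside, centred at y = +36.5 and -36.5 mm.
- blue_tray: Shallow blue tray for blue-lidded chip boxes. Fixed, 100 mm (x) by 150 mm (y); rim 12 mm and floor top 4 mm above the bench, walls 4 mm. Origin: centre of its underside; at yaw 0 its x, y are the world's. A 4 mm wide, 12 mm high white divider along x makes two bays, each 92 (x) by 69 mm (y) inside, centred at y = +36.5 and -36.5 mm.
- orange_tray: Shallow orange tray for the orange-lidded chip box. Fixed, 100 mm (x) by 80 mm (y); rim 12 mm and floor top 4 mm above the bench, walls 4 mm. Origin: centre of its underside; at yaw 0 its x, y are the world's. One bay, 92 by 72 mm inside, centred on the origin.
- blue_box_gold: Loose flat square chip box, 44 by 44 mm and 24 mm high, about 45 g, white lower half, blue lid with a gold-coloured chip (28 mm square) on top. Origin at the centre of its underside, z up through the lid, x and y square to its sides. Starts lid up on the bench.
- blue_box_green: Loose flat square chip box, 44 by 44 mm and 24 mm high, about 45 g, white lower half, blue lid with a green chip (28 mm square) on top. Origin at the centre of its underside, z up through the lid, x and y square to its sides. Starts lid up on the bench.
- orange_box: Loose flat square chip box, 44 by 44 mm and 24 mm high, about 45 g, white lower half, orange lid with a green chip (28 mm square) on top. Origin at the centre of its underside, z up through the lid, x and y square to its sides. Starts lid up on the bench.
- objective_red: Loose microscope objective, round, standing on its flat wide end with the tapered nose up: steel barrel 32 mm across for the lowest 30 mm, 44 mm high in all, about 150 g, red ring and red nose. Origin at the centre of its underside, z up along its axis.
- objective_yellow: Loose microscope objective, round, standing on its flat wide end with the tapered nose up: steel barrel 32 mm across for the lowest 38 mm, 56 mm high in all, about 150 g, yellow ring and yellow nose. Origin at the centre of its underside, z up along its axis.
- solvent_bottle: Bystander: loose upright bottle with a red cap, 56 mm across, 140 mm high. Origin at the centre of its underside.
- petri_dish: Bystander: loose closed glass dish with a white rim, 90 mm across, 17 mm high. Origin at the centre of its underside.
Not all that is in view belongs to the job. Of the things that look like the blue_tray, the larger one is meant.

How it is judged (in metres and radians):
At the end, for the whole second after the job is handed in: Objectives upright in separate bays of the black tray (within 32 mm of bay centre along x, 20 along y), blue boxes in separate bays of the blue tray (27, 16), orange box in the orange tray (27, 18); underside at most 8 mm above the tray's, tilt under 0.12 rad, released, slower than 20 mm/s ((((x of objective_red in the frame of black_tray between -0.032 and 0.032 m and y of objective_red in the frame of black_tray between 0.0165 and 0.0565 m) and (x of objective_yellow in the frame of black_tray between -0.032 and 0.032 m and y of objective_yellow in the frame of black_tray between -0.0565 and -0.0165 m)) or ((x of objective_red in the frame of black_tray between -0.032 and 0.032 m and y of objective_red in the frame of black_tray between -0.0565 and -0.0165 m) and (x of objective_yellow in the frame of black_tray between -0.032 and 0.032 m and y of objective_yellow in the frame of black_tray between 0.0165 and 0.0565 m))) and (((x of blue_box_gold in the frame of blue_tray between -0.027 and 0.027 m and y of blue_box_gold in the frame of blue_tray between 0.0205 and 0.0525 m) and (x of blue_box_green in the frame of blue_tray between -0.027 and 0.027 m and y of blue_box_green in the frame of blue_tray between -0.0525 and -0.0205 m)) or ((x of blue_box_gold in the frame of blue_tray between -0.027 and 0.027 m and y of blue_box_gold in the frame of blue_tray between -0.0525 and -0.0205 m) and (x of blue_box_green in the frame of blue_tray between -0.027 and 0.027 m and y of blue_box_green in the frame of blue_tray between 0.0205 and 0.0525 m))) and x of orange_box in the frame of orange_tray between -0.027 and 0.027 m and y of orange_box in the frame of orange_tray between -0.018 and 0.018 m and z of objective_red in the frame of black_tray between 0 and 0.008 m and angle between each of objective_red, objective_yellow, blue_box_gold, blue_box_green, orange_box's own z axis and vertical below 0.12 rad and linear speed of each of objective_red, objective_yellow, blue_box_gold, blue_box_green, orange_box below 0.02 m/s and z of objective_yellow in the frame of black_tray between 0 and 0.008 m and z of blue_box_gold in the frame of blue_tray between 0 and 0.008 m and z of blue_box_green in the frame of blue_tray between 0 and 0.008 m and z of orange_box in the frame of orange_tray between 0 and 0.008 m); the robot touches nothing.
It fails at once if an objective is tipped over (angle between any of objective_red, objective_yellow's own z axis and vertical above 0.7 rad).
It fails at once if a thing is dropped (falls freely by more than about 20 mm) ((linear speed of blue_box_gold above 0.6 m/s and contact force between the fingers and blue_box_gold below 0.05 N) or (linear speed of blue_box_green above 0.6 m/s and contact force between the fingers and blue_box_green below 0.05 N) or (linear speed of orange_box above 0.6 m/s and contact force between the fingers and orange_box below 0.05 N) or (linear speed of objective_red above 0.6 m/s and contact force between the fingers and objective_red below 0.05 N) or (linear speed of objective_yellow above 0.6 m/s and contact force between the fingers and objective_yellow below 0.05 N)).
It fails at once if the bottle or the dish is pushed more than 25 mm away or knocked over (distance of any of solvent_bottle, petri_dish from where it was at the start of the episode above 0.025 m or angle between any of solvent_bottle, petri_dish's own z axis and vertical above 0.3 rad).
It also fails if it takes over 112 s, if anything falls off the work surface, if the arm or the gripper's body presses on something with over 40 N, if the wrist force passes 120 N, or if a joint passes its speed limit or range.

## Working session

There is one attempt and no reset: what is moved stays moved. The work goes in short steps, each a Python script; the robot and the scene stay as the last script left them, time stands still between calls to the robot, and variables do not carry over. Pictures are saved under pics/ and viewed, at most 14 in all, crops included, and the job is handed in when it is done.

```bash
mkdir -p pics; ls
python3 - <<'E'
from rig import arm
import cv2
for n in("top","side"):
    im=arm.snapshot(n); cv2.imwrite(f"pics/{n}0.png",im[:,:,::-1])
    c=arm.get_calibration(n); print(n,c)
print(arm.grip_depth,arm.current_t(),arm.current_tool_rot(),arm.current_width())
E
```

```text
pics
top {'intrinsics': array([[487.70047923,   0.        , 281.02521395],
       [  0.        , 487.70047923, 211.53881763],
       [  0.        ,   0.        ,   1.        ]]), 'k1': -0.03574829340957392, 'cam_to_world': array([[ 0.00615392, -0.99352467,  0.1134498 ,  0.44117892],
       [-0.99990567, -0.00750683, -0.01150185,  0.01888325],
       [ 0.01227902, -0.11336831, -0.99347715,  1.31793128],
       [ 0.        ,  0.        ,  0.        ,  1.        ]])}
side {'intrinsics': array([[456.31071397,   0.        , 283.38284131],
       [  0.        , 456.31071397, 215.73258944],
       [  0.        ,   0.        ,   1.        ]]), 'k1': -0.008340378350072952, 'cam_to_world': array([[-0.7397158 , -0.47965112,  0.47196964,  0.09325547],
       [-0.67290838,  0.53127106, -0.51472845,  0.54435189],
       [-0.00385373, -0.69834509, -0.71575086,  0.78658044],
       [ 0.        ,  0.        ,  0.        ,  1.        ]])}
0.0188 0.1 [[ 9.38067817e-01  3.46451582e-01 -2.66604883e-04]
 [ 3.46451666e-01 -9.38067238e-01  1.04871124e-03]
 [ 1.13234362e-04 -1.07612797e-03 -9.99999415e-01]] 0.0914326314735123
```

View pics/top0.png

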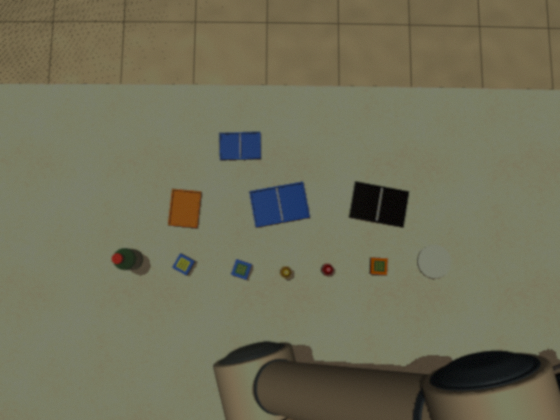

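View pics/side0.png

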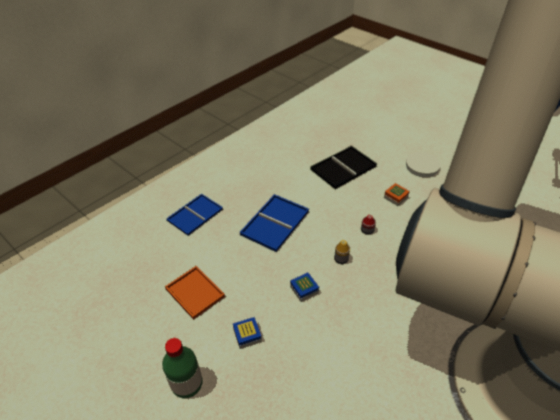

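The top view shows two blue trays, at pixels (240,146) and (280,205). The one at (280,205) looks larger, so it fits "the larger one is meant". The black tray is at (380,204) and the orange tray at (185,209). In the row below them are the gold blue-lidded box (184,264), green blue-lidded box (242,270), yellow objective (286,272), red objective (327,269), orange box (379,266), dish (433,263) and bottle (122,259). Next I'll rectify to metric planes, measure, and confirm with an enlarged crop.

```bash
cat > h.py <<'E'
import numpy as np, cv2
from rig import arm
def project(P,name="top"):
    c=arm.get_calibration(name); T=np.linalg.inv(c["cam_to_world"]); K=c["intrinsics"]
    p=np.asarray(P,float)@T[:3,:3].T+T[:3,3]; s=p[...,:2]/p[...,2:]
    s=s*(1+c["k1"]*(s**2).sum(-1,keepdims=True))
    return s*[K[0,0],K[1,1]]+[K[0,2],K[1,2]]
S=2000; X1,Y1=0.78,0.42      # px per m; image row 0 at x=X1, col 0 at y=Y1
def rectify(im,z,name="top",x0=0.30,y0=-0.40):
    X=X1-np.arange(int((X1-x0)*S))/S; Y=Y1-np.arange(int((Y1-y0)*S))/S
    XX,YY=np.meshgrid(X,Y,indexing="ij")
    m=project(np.stack([XX,YY,np.full_like(XX,z)],-1),name).astype(np.float32)
    return cv2.remap(im,m[...,0],m[...,1],cv2.INTER_CUBIC)
def world(c,r): return X1-r/S, Y1-c/S
E
cat > meas.py <<'E'
from h import *
im=arm.snapshot("top") if not __import__("os").path.exists("pics/top0.png") else cv2.imread("pics/top0.png")[:,:,::-1]
H={'blue':(100,130),'orange':(5,17)}
def blobs(z,f,tag,amin):
    r=rectify(im,z); hsv=cv2.cvtColor(np.ascontiguousarray(r),cv2.COLOR_RGB2HSV)
    m=cv2.morphologyEx(f(hsv).astype(np.uint8),cv2.MORPH_CLOSE,np.ones((25,25)))
    for c in cv2.findContours(m,cv2.RETR_EXTERNAL,cv2.CHAIN_APPROX_NONE)[0]:
        if cv2.contourArea(c)<amin: continue
        (u,v),(w,h),a=cv2.minAreaRect(c); x,y=world(u,v)
        print(f"{tag} z={z} xy=({x:.4f},{y:.4f}) size {w/S*1e3:.1f}x{h/S*1e3:.1f} ang {a:.1f} (px {u:.0f},{v:.0f})")
blue=lambda s:(abs(s[...,0].astype(int)-113)<14)&(s[...,1]>130)
orng=lambda s:(s[...,0]<18)&(s[...,1]>170)&(s[...,2]>80)
blk=lambda s:(s[...,2]<45)
for z,t in((.012,"tray"),(.024,"box")):
    blobs(z,blue,t+" blue",2000); blobs(z,orng,t+" orange",2000)
blobs(.012,blk,"tray black",5000)
red=lambda s:((s[...,0]<6)|(s[...,0]>172))&(s[...,1]>150)
yel=lambda s:(abs(s[...,0].astype(int)-23)<5)&(s[...,1]>140)
blobs(.044,red,"red",300); blobs(.056,yel,"yellow",300)
r=rectify(im,.012)
cv2.imwrite("pics/rect.png",cv2.resize(r,None,fx=.48,fy=.48,interpolation=cv2.INTER_AREA)[:,:,::-1])
z=project([[.68,.22,0],[.42,-.2,0]]).astype(int); print(z)
cv2.imwrite("pics/crop.png",cv2.resize(im[110:300,165:335],None,fx=3.1,fy=3.1,interpolation=cv2.INTER_CUBIC)[:,:,::-1])
E
python3 meas.py
```

```text
tray blue z=0.012 xy=(0.4356,0.1091) size 39.8x39.6 ang 17.9 (px 622,689)
tray blue z=0.012 xy=(0.6109,0.0087) size 96.4x145.1 ang 79.3 (px 823,338)
tray blue z=0.012 xy=(0.7572,0.1177) size 45.5x108.5 ang 90.0 (px 604,46)
tray orange z=0.012 xy=(0.4460,-0.2574) size 43.9x42.9 ang 2.9 (px 1355,668)
tray orange z=0.012 xy=(0.5978,0.2643) size 77.4x97.2 ang 4.7 (px 311,364)
box blue z=0.024 xy=(0.4356,0.1084) size 39.4x39.2 ang 18.0 (px 623,689)
box blue z=0.024 xy=(0.6092,0.0088) size 95.4x143.8 ang 79.3 (px 822,342)
box blue z=0.024 xy=(0.7568,0.1167) size 48.7x106.9 ang 88.8 (px 607,46)
box orange z=0.024 xy=(0.4460,-0.2549) size 43.5x42.7 ang 2.9 (px 1350,668)
box orange z=0.024 xy=(0.5963,0.2621) size 76.8x96.3 ang 4.7 (px 316,367)
tray black z=0.012 xy=(0.6128,-0.2611) size 147.5x98.6 ang 10.2 (px 1362,334)
red z=0.044 xy=(0.4367,-0.1170) size 26.4x24.0 ang 48.8 (px 1074,687)
yellow z=0.056 xy=(0.4297,-0.0083) size 26.2x25.7 ang 25.2 (px 857,701)
yellow z=0.056 xy=(0.4464,-0.2494) size 28.1x27.8 ang 4.6 (px 1339,667)
yellow z=0.056 xy=(0.5797,-0.2086) size 42.0x11.7 ang 20.9 (px 1257,401)
yellow z=0.056 xy=(0.5798,-0.2704) size 45.9x19.2 ang 60.6 (px 1381,400)
yellow z=0.056 xy=(0.6146,-0.3040) size 30.9x44.5 ang 62.1 (px 1448,331)
yellow z=0.056 xy=(0.6339,-0.2345) size 37.8x17.1 ang 81.6 (px 1309,292)
[[202 178]
 [356 275]]
```

View pics/crop.png

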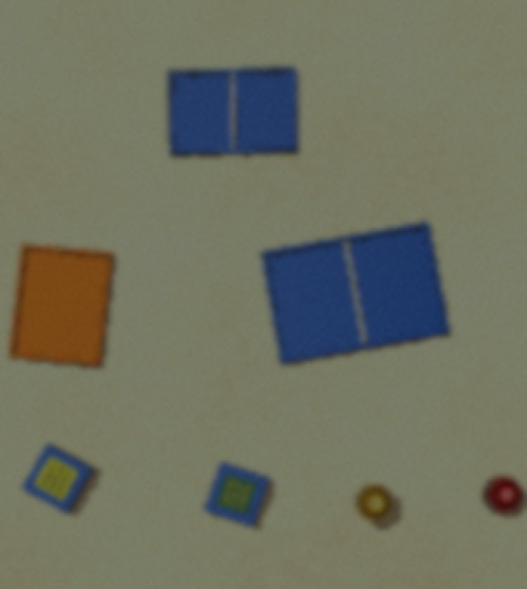

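View pics/rect.png

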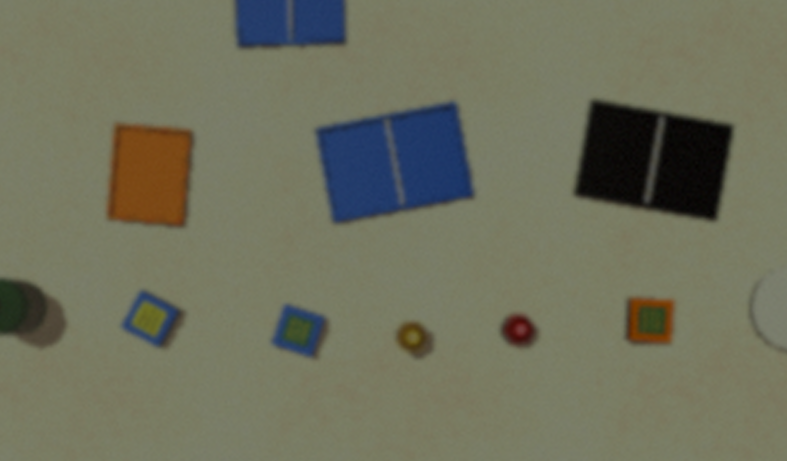

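The crop confirms the large blue tray (crop 355,292). It measures about 100 x 150 mm, while the small one at (233,112) is only 108 mm long. Next I'll measure the gold box and check every estimate by overlaying it on the side view.

```bash
cat >> meas.py <<'E'
print("---")
r=rectify(im,.024); hsv=cv2.cvtColor(np.ascontiguousarray(r),cv2.COLOR_RGB2HSV)
sub=hsv[560:760,180:420]
m=((sub[...,1]>115)&((abs(sub[...,0].astype(int)-113)<20)|(abs(sub[...,0].astype(int)-28)<9)&(sub[...,2]>110))).astype(np.uint8)
cs=[c for c in cv2.findContours(m,cv2.RETR_EXTERNAL,cv2.CHAIN_APPROX_NONE)[0] if cv2.contourArea(c)>150]
(u,v),(w,h),a=cv2.minAreaRect(np.vstack(cs)); x,y=world(u+180,v+560)
print(f"gold ({x:.4f},{y:.4f}) {w/S*1e3:.1f}x{h/S*1e3:.1f} ang {a:.1f}")
def sq(x,y,yaw,wx,wy,z):
    a=np.radians(yaw); p=np.array([[1,1],[-1,1],[-1,-1],[1,-1]])*[wx/2,wy/2]
    R=np.array([[np.cos(a),-np.sin(a)],[np.sin(a),np.cos(a)]]); q=p@R.T+[x,y]
    return np.c_[q,np.full(4,z)]
def circ(x,y,rad,z): t=np.linspace(0,6.28,24); return np.c_[x+rad*np.cos(t),y+rad*np.sin(t),0*t+z]
shapes=[sq(.6109,.0087,10.7,.1,.15,.012),sq(.5978,.2643,-4.7,.1,.08,.012),sq(.6128,-.2611,-10.2,.1,.15,.012),
 sq(.4356,.1084,-18,.044,.044,.024),sq(.446,-.2549,-2.9,.044,.044,.024),sq(x,y,-a,.044,.044,.024),
 circ(.4367,-.117,.016,.03),circ(.4297,-.0083,.016,.038),circ(.4297,-.0083,.016,0),circ(.4367,-.117,.016,0)]
for n,(c0,r0,c1,r1) in {"side":(150,135,440,365),"top":(160,175,440,295)}.items():
    k=2.7; g=cv2.imread(f"pics/{n}0.png")[r0:r1,c0:c1]; g=cv2.convertScaleAbs(cv2.resize(g,None,fx=k,fy=k,interpolation=cv2.INTER_CUBIC),alpha=1.5)
    for s in shapes:
        cv2.polylines(g,[np.round((project(s,n)+.5-[c0,r0])*k).astype(int)],True,(255,255,255),1)
    cv2.imwrite(f"pics/ov_{n}.png",g)
E
python3 meas.py | sed 1,/---/d
```

```text
gold (0.4481,0.2610) 41.7x40.9 ang 28.6
```

View pics/ov_side.png

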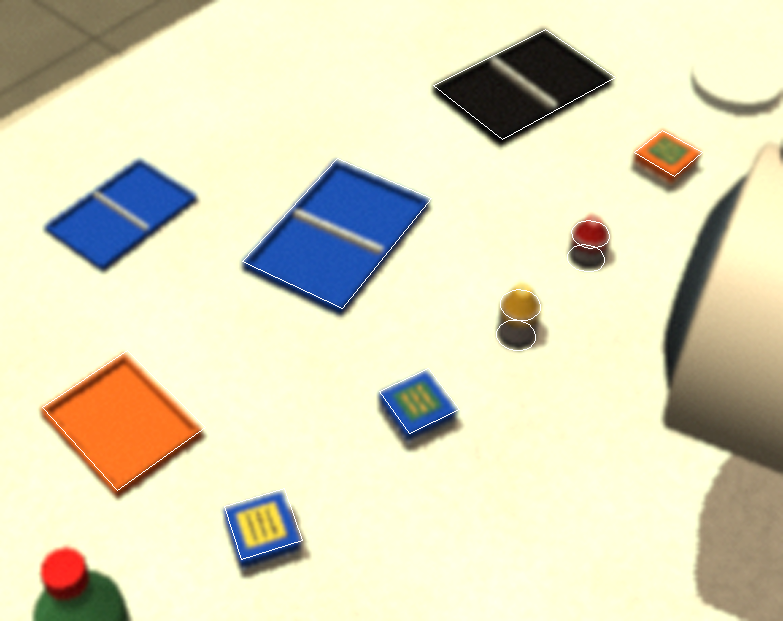

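View pics/ov_top.png

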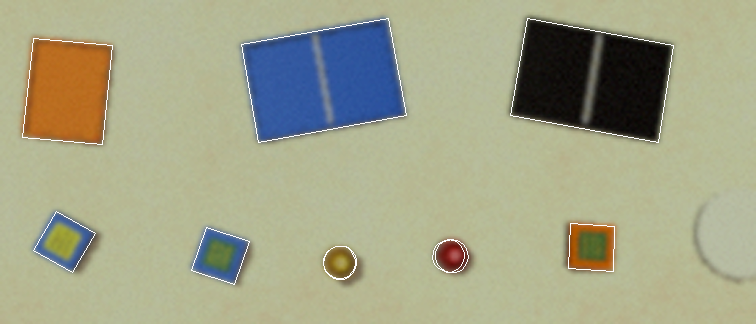

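Overlays agree in both views to about 2 mm for every tray, box and objective. I'll start with the red objective.

```bash
cat > pp.py <<'E'
from h import *
TR={"black":(.6128,-.2611,-10.2),"blue":(.6109,.0087,10.7),"orange":(.5978,.2643,-4.7)}
def rot(t):
    t=np.radians(t); c,s=np.cos(t),np.sin(t)
    return np.array([[-s,c,0],[c,s,0],[0,0,-1.]])
def go(p,t):
    q0=np.array(arm.current_joint_positions())
    R=min((rot(t+k) for k in(0,180) if arm.solve_ik(p,rot(t+k)) is not None),
          key=lambda R:abs(np.array(arm.solve_ik(p,R))-q0).max())
    arm.move_to(p,R); return R
def tray_pt(tray,off):
    x,y,a=TR[tray]; a=np.radians(a); return x-np.sin(a)*off, y+np.cos(a)*off
def job(name,x,y,t,w,tcp,tray,off):
    ZT=.12
    arm.grip(w+.034); go([x,y,ZT],t)
    arm.move_l([x,y,tcp+.03],feed=.2); arm.move_l([x,y,tcp],feed=.06)
    arm.grip(w-.01); arm.sleep(.1)
    print(name,"width",round(arm.current_width(),4),"F",arm.current_grasp_force())
    if abs(arm.current_width()-w)>.006: raise SystemExit("bad grasp")
    arm.move_l([x,y,ZT],feed=.15)
    X,Y=tray_pt(tray,off); go([X,Y,ZT],TR[tray][2])
    print(" carried",round(arm.current_width(),4),"force",np.round(arm.current_force(),2))
    zp=tcp+.0045
    arm.move_l([X,Y,zp+.02],feed=.15); arm.move_l([X,Y,zp],feed=.03); arm.sleep(.2)
    print(" down",np.round(arm.current_ee_pos(),4),"force",np.round(arm.current_force(),2))
    arm.grip(w+.009); arm.sleep(.1)
    arm.move_l([X,Y,zp+.03],feed=.05); arm.move_l([X,Y,ZT],feed=.25)
    print(" t",round(arm.current_t(),2))
E
python3 - <<'E'
from pp import *
job("red",.4367,-.1175,-10.2,.032,.008,"black",-.0365)
cv2.imwrite("pics/a.png",arm.snapshot("side")[:,:,::-1])
E
```

```text
red width 0.0308 F 30.0006964802742
 carried 0.0312 force [-0.6   0.34 -1.  ]
 down [ 0.6064 -0.2971  0.0125] force [-0.71  0.23 -0.46]
 t 9.82
```

View pics/a.png

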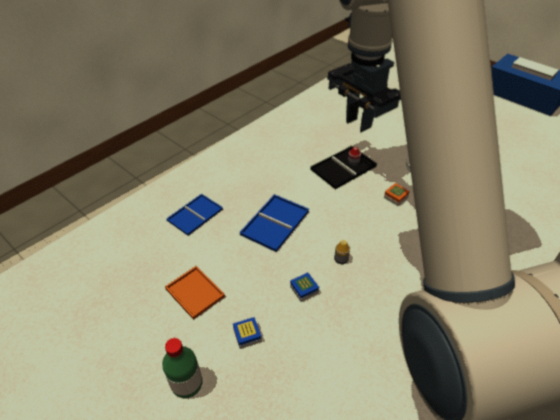

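The red objective stands upright in the far bay of the black tray at (355,155), and everything else is where it was. The job took about 9 s, so I'll continue with the rest.

Run:
```python
from pp import *
job("yellow",.4297,-.0083,-10.2,.032,.010,"black",.0365)
job("green",.4356,.1084,-18,.044,.005,"blue",-.0365)
job("gold",.4481,.2610,-28.6,.044,.005,"blue",.0365)
job("orange",.446,-.2549,-2.9,.044,.005,"orange",0)
arm.move_l([.45,.10,.25],feed=.3) if 0 else go([.40,-.25,.25],0)
for n in("side","top"): cv2.imwrite(f"pics/end_{n}.png",arm.snapshot(n)[:,:,::-1])
print(arm.current_t())
```

```text
yellow width 0.0314 F 30.000896751880646
 carried 0.0312 force [-0.61  0.33 -2.28]
 down [ 0.6193 -0.2252  0.0145] force [-0.45 -0.1  -2.11]
 t 19.05
green width 0.0438 F 30.000873506069183
 carried 0.0437 force [ 0.21 -0.11 -0.85]
 down [ 0.6177 -0.0272  0.0095] force [ 0.5   0.41 -0.46]
 t 28.43
gold width 0.0441 F 30.000659376382828
 carried 0.0439 force [-0.05 -0.36 -0.35]
 down [0.6042 0.0446 0.0095] force [-0.37  0.48 -0.63]
 t 37.67
orange width 0.0435 F 30.00069960951805
 carried 0.0439 force [ 0.33 -0.15 -1.1 ]
 down [0.5978 0.2643 0.0095] force [-0.04 -0.45 -0.43]
 t 47.8
49.9333
```

View pics/end_side.png

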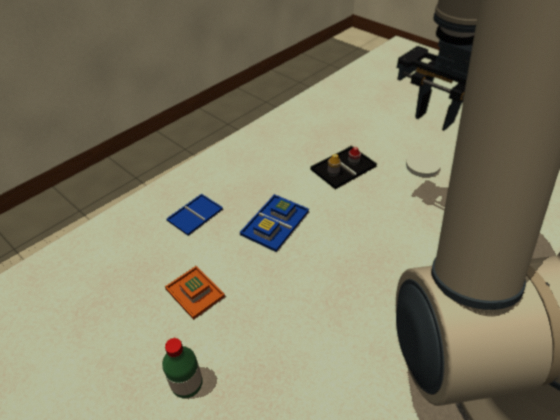

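View pics/end_top.png

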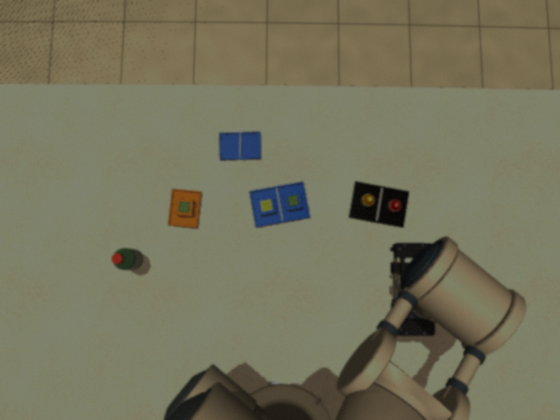

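Both views show all five items centred in their bays: yellow (369,201) and red (395,206) in the black tray, gold (267,205) and green (294,201) in the blue tray, and the orange box at (185,207) in the orange tray. The bottle and dish haven't moved, and the gripper is clear.

```bash
python3 -c "
from rig import arm
print(arm.sign_off())"
```

```text
the job is handed in; nothing more can be done
None
```

The job is handed in at about 50 s of the 112 s limit: both objectives stand upright in the black tray, and the chip boxes lie lid up in the large blue tray and the orange tray; the bottle and dish look unmoved, though the hand-in returned no verdict.

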